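# Load the toasting cage and hold the worn toaster lever down

### The job

Slide the toasting cage upright into either slot of the toaster on the worktop in front of you, so that it rests down on the raised carriage, and let go of it. Then press the toaster's lever down past its first two clicks to the third, fully down; the catch is worn and it springs back up, so keep holding the lever down with the gripper and finish while still holding it, not touching the cage. Leave the other things where they are.

Things in the scene. Friction and masses are not known exactly. Their poses are not given: they have to be found in the camera images.
- toaster: White two-slot toaster, fixed, 163 (x) x 295 (y) x 193 (z) mm. Origin: centre of its underside. Its y axis runs along both slots; its -y end, with the lever, faces roughly to the robot's right. Slots are 30 mm wide, 252 mm long (y -119 to +132 mm), centred at x = -21.5 and +21.5 mm; the rim of the housing is at z = 193 mm. End wall by the lever: y = -130 to -135 mm, up to z = 190 mm.
- slot_left (a point): Slot at the toaster's -x side, on its centre line in the mouth (toaster frame x -21.5, y 0, z 177 mm); axes as the toaster's. The wire carriage that carries the cage in the slot moves with the lever: its top is at toaster z = 100 mm with the lever up, 55 mm with the lever fully down.
- slot_right (a point): Slot at the toaster's +x side, on its centre line in the mouth (toaster frame x +21.5, y 0, z 177 mm); axes as the toaster's. Carriage as in the other slot.
- toaster_lever (a joint): Travel of the lever, m: 0 = up, grows downwards, 0.045 = fully down, at an end stop. It clicks over ribs at about 0.010, 0.025 and 0.040, so the three click positions lie at about 0.016, 0.031 and 0.045 (the third, at the stop). A spring pushes it up with about 5 N at the top and 10 N at the bottom (less the cage's 1 to 2 N); each rib adds about 2 N. Let go, it springs right up.
- lever_press (a point): Point to press, on the level upper face of the lever's black finger rest; moves with the lever. The rest is 46 mm wide (toaster x) and spans toaster y -142 to -176 mm; the point is at x 0, y -162, z 142 mm with the lever up. As the housing stands higher close behind, tilt the gripper some 30 degrees so that its body leans away from the housing, to -y.
- cage: Steel-wire toasting cage with a slice of crispbread in it, standing upright on the worktop: 26 (x) x 100 (y) x 80 (z) mm, with a red grip above it, 135 mm high in all, about 140 g. Origin: centre of its underside; z up, y along its 100 mm length, which goes along the slot (either way round).
- cage_grip (a point): Middle of the cage's red grip, 119 mm above the cage's underside: the grip is 14 mm thick (cage x), 44 mm long (cage y) and 32 mm high (z 103 to 135 mm).
- sugar_jar: Glass sugar jar with lid, 94 x 94 x 105 mm, bystander; origin centre of underside.
- mug: Cream mug, 63 x 86 x 51 mm, bystander; origin centre of underside.
- jar: Jar with a red lid, 58 x 62 x 86 mm, bystander; origin centre of underside.
- spice_jar: Spice jar with a black cap, 41 x 41 x 105 mm, bystander; origin centre of underside.
- garlic: Garlic bulb, 48 x 50 x 51 mm, bystander; origin centre of underside.
There are look-alikes about, which are no part of the job. Of the things that look like the cage, the larger one is meant.

How it is judged:
On the way, in this order (a step that is already met when the one before it is completed fails the run):
1. the cage stands in a slot on the raised carriage, released, with the lever up ((x of cage in the frame of toaster between -0.0275 and -0.0155 m or x of cage in the frame of toaster between 0.0155 and 0.0275 m) and y of cage in the frame of toaster between -0.08 and 0.095 m and angle between the y axis of cage and the y axis of toaster, either way round below 0.15 rad and angle between cage's own z axis and vertical below 0.12 rad and z of cage in the frame of toaster between 0.094 and 0.106 m and value of joint toaster_lever below 0.006 m and contact force between each of the arm, the fingers and cage below 0.3 N), for 0.3 s.
2. the lever is pressed past its second click, taking the cage down ((x of cage in the frame of toaster between -0.0275 and -0.0155 m or x of cage in the frame of toaster between 0.0155 and 0.0275 m) and y of cage in the frame of toaster between -0.08 and 0.095 m and angle between the y axis of cage and the y axis of toaster, either way round below 0.15 rad and angle between cage's own z axis and vertical below 0.12 rad and value of joint toaster_lever above 0.029 m and contact force between each of the arm, the fingers and cage below 0.3 N), for 0.02 s.
3. the lever is held at its third click, fully down, and held there ((x of cage in the frame of toaster between -0.0275 and -0.0155 m or x of cage in the frame of toaster between 0.0155 and 0.0275 m) and y of cage in the frame of toaster between -0.08 and 0.095 m and angle between the y axis of cage and the y axis of toaster, either way round below 0.15 rad and angle between cage's own z axis and vertical below 0.12 rad and z of cage in the frame of toaster between 0.049 and 0.063 m and value of joint toaster_lever above 0.0415 m and contact force between each of the arm, the fingers and cage below 0.3 N and contact force between any of the fingers, the arm and toaster above 2 N), for 0.5 s.
At the end, for the whole second after the job is handed in: The robot still presses on the toaster (over 2 N) and holds the lever at the third click (over 41.5 of 45 mm down); the cage stands upright in a slot on the lowered carriage, untouched by the robot; the other things are within 30 mm of where they were (all of step 3 and distance of each of sugar_jar, mug, jar, spice_jar, garlic from where it was at the start of the episode below 0.03 m); the arm keeps its last pose, push and grip.
It fails at once if a bystander is knocked away or over (distance of any of sugar_jar, mug, jar, spice_jar, garlic from where it was at the start of the episode above 0.03 m or angle between any of sugar_jar, mug, jar, spice_jar, garlic's own z axis and vertical above 0.5 rad).
It also fails if it takes over 54 s, if anything falls off the work surface, if the arm or the gripper's body presses on something with over 40 N, if the wrist force passes 120 N, or if a joint passes its speed limit or range.

### The arm

A 6-joint arm with a two-finger parallel gripper is mounted at the origin on a cart in front of the work surface, level with it; the furniture and walls round the work are solid. World frame = base frame: x ahead of the robot, y to its left, z up, the work surface at z = 0. Lengths are in m, angles in rad, forces in N, time in s.
With the tool pointing down it reaches from about 0.35 to 0.975 m from the base axis. Payload 7.1 kg.
Tool frame: the origin (TCP) lies at the very end of the fingers, on their centre line; the grasp point (between the pads) lies 19 mm behind it; z points along the fingers, y is the line along which they close (so a half turn about z gives the same grasp; the last joint's range is limited). The gripper opens to 88 mm and grips with 3 to 60 N. Pads are 20 mm wide; open, the fingers measure 115 mm over their backs; the gripper's body (75 mm by 178 mm) begins 61 mm behind the grasp point.
Start: joints at [-1.241, 0.423, 1.63, -0, 1.089, -0.019], TCP at [0.214, -0.587, 0.223] pointing down, gripper open.
Joint ranges: [-3, 3], [-0.9, 2.11], [0.09, 2.58], [-1.31, 4.45], [0.11, 2.69], [-2.54, 2.54]. Speed limits (rad/s): [2.39, 2.39, 3.01, 3.14, 3.14, 3.14].

### API

Orientations are given as a unit quaternion [w, x, y, z].
In Python, from rig import r gives the robot as it stands. The module is installed in compiled form; this text tells all that it offers.
- The arm moves only by the tool servo_tool, never from a script. Its argument "rows" is a list of rows, each a list of 3 entries, a list of its own where there are three numbers: the turn, a rotation vector about the tool's x, y, z in units of 6 degrees (1.0 is 6 degrees), then the shift along the tool's x, y, z in units of 30 mm (1.0 is 30 mm), then the opening, from -1 (shut) to 1 (fully open). In form: [[[ax, ay, az], [x, y, z], hand], ...]. A call has 1 to 12 rows; each row shifts and turns the commanded pose from where the row before left it, along the tool's axes as they then stand; what a row does not reach is not made up. A row lasts 1/12 s, in which the tool goes at most 41.7 mm and 7.16 degrees, less where a joint would pass 70% of its speed; a pose out of reach is approached as far as the arm can. A call is refused whole if a number of a shift passes 1 or a number of a turn 1, either way. A call with a gripper value outside its range is refused whole. The fingers move at their own pace and stop on an object; "squeeze" is the grip in N (left out, the last holds). Time passes only in rows, so rows that do not move let the fingers close. It gives the time, the measured TCP pose, the force, the opening and the grip force at its end, in the units of the state.
- r.get_obs(): the state, without advancing time (a new reading comes with each control period).
- r.snapshot(name): name is "side" or "top" or "wrist"; returns (picture, depth): 384x512x3 uint8, red, green, blue; 384x512 float32, m along the optical axis (not along the pixel's ray), 0 where there is no reading.
- r.calibration(name): a dict with "camera_matrix" (3x3 intrinsics, pixels), "k1" (the pictures are not rectified: a ray, as slopes to the right and down, at radius r is drawn at 1 + k1 r^2 times it, then the intrinsics apply), "pose" (4x4, takes a point from camera to world coordinates). Camera axes: x right, y up, looking along -z (the intrinsics and any distortion apply to the point x, -y, -z); pixel columns grow to the right and rows downward; lengths in m; the calibration is good to about 2 mm. A picture is of the moment at which its call begins: read the wrist's pose just before it. calibration takes no time and is no camera call; for the wrist camera it gives the pose at the moment of the call.
- r.job_done(): hands the job in; it is judged then, once.
The state is a dict: "time_s": time; "qpos": joint angles; "joint_velocities": joint speeds; "joint_torque": joint torques, N m; "ee_pos": TCP position; "tool_rot": TCP orientation; "force": force on the tool from outside, world axes, zero at the start; "ft_torque": the same for the moment, N m; "gripper_width": finger opening in m; "grip_force": force on a finger pad.
Only numpy, scipy, OpenCV 4.12 (cv2) and the standard library are available. Lean on these libraries where they do the work, as an engineer would, in place of code of your own. Each camera call takes 0.05 s, during which the arm holds its last target. There are 200 camera calls.

## Working session

There is one attempt and no reset: what is moved stays moved. The work goes in short steps, Python scripts to look and compute and a tool call to move; the robot and the scene stay as the last step left them, time stands still between calls to the robot, and variables do not carry over. Pictures are saved under pics/ and viewed, at most 10 in all, crops included, and the job is handed in when it is done.

Besides the shell and the picture viewer there is one more tool, called as name(argument=value, ...) on one line, values as JSON. servo_tool: Moves the arm, as the interface text tells. Its arguments: {"type":"object","properties":{"rows":{"type":"array"},"squeeze":{"type":"number"}},"required":["rows"]}

```bash
mkdir -p pics; cat > h.py <<'E'
import numpy as np, cv2
from rig import r
def snap(n):
    c=r.calibration(n); im,d=r.snapshot(n); return im,d,c
def pts(d,c):
    K=np.array(c["camera_matrix"]);k1=c["k1"];h,w=d.shape
    u,v=np.meshgrid(np.arange(w),np.arange(h))
    p=cv2.undistortPoints(np.stack([u,v],-1).reshape(-1,1,2).astype(float),K,np.array([k1,0,0,0,0.])).reshape(h,w,2)
    P=np.stack([p[...,0]*d,-p[...,1]*d,-d],-1);T=np.array(c["pose"])
    return P@T[:3,:3].T+T[:3,3]
E
python3 - <<'E'
from h import *
for n in("side","top","wrist"):
    im,d,c=snap(n);np.savez(n+"0",im=im,d=d,P=pts(d,c));cv2.imwrite(f"pics/{n}0.png",im[...,::-1])
    print(n,np.round(c["pose"],3).tolist(),c["k1"],np.round(c["camera_matrix"],1).tolist())
o=r.get_obs();print(o["time_s"],o["ee_pos"],o["tool_rot"],o["force"])
a=[cv2.imread(f"pics/{n}0.png") for n in("side","top")]
cv2.imwrite("pics/st.png",cv2.resize(np.hstack(a),(800,300)))
E
```

```text
side [[-0.728, 0.542, -0.419, -0.004], [-0.685, -0.558, 0.468, 0.565], [0.02, 0.628, 0.778, 1.202], [0.0, 0.0, 0.0, 1.0]] 0.03027863426432851 [[428.6, 0.0, 254.5], [0.0, 428.6, 193.9], [0.0, 0.0, 1.0]]
top [[0.008, 0.996, -0.094, 0.458], [-1.0, 0.008, 0.005, -0.079], [0.006, 0.094, 0.996, 1.55], [0.0, 0.0, 0.0, 1.0]] -0.1709901091781251 [[468.1, 0.0, 253.8], [0.0, 468.1, 186.5], [0.0, 0.0, 1.0]]
wrist [[0.343, 0.91, 0.234, 0.279], [-0.94, 0.332, 0.086, -0.565], [0.0, -0.249, 0.968, 0.383], [0.0, 0.0, 0.0, 1.0]] -0.05711027784400105 [[308.4, 0.0, 251.8], [0.0, 308.4, 189.5], [0.0, 0.0, 1.0]]
0.15 [ 0.21349429 -0.58694521  0.22210409] [-5.60306607e-04  9.84829343e-01  1.73524763e-01 -9.18747262e-05] [-0.11763192 -0.65460161 -0.40380992]
```

View pics/top0.png

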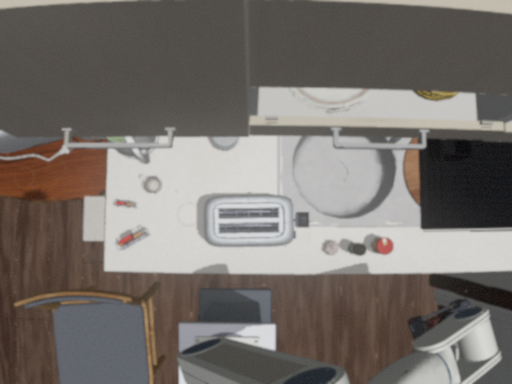

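View pics/side0.png

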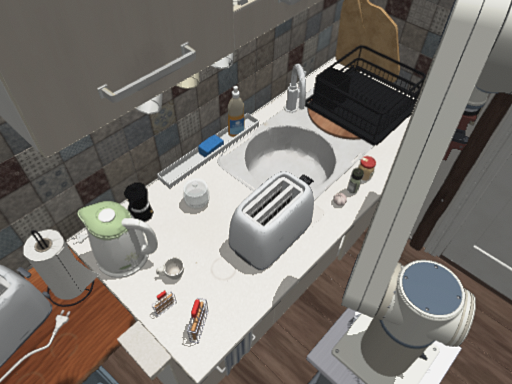

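The top view shows two cage-like things: a large one at (131,237) and a small one at (125,204). In the side view they are at (197,320) and (162,300). The jar's red lid at top (384,245) is the only other red object. The large cage at (131,237) is the one meant. The toaster is at top (249,220), with its lever at (302,219) towards the robot's right.

```bash
python3 - <<'E'
from h import *
for n,box in(("top",(95,185,165,265)),("side",(140,280,230,360))):
    z=np.load(n+"0.npz");im=z["im"].astype(int);P=z["P"]
    R,G,B=im[...,0],im[...,1],im[...,2]
    m=((R>110)&(R-G>60)&(R-B>60)).astype(np.uint8);x0,y0,x1,y1=box
    mm=np.zeros_like(m);mm[y0:y1,x0:x1]=m[y0:y1,x0:x1]
    k,l,s,ce=cv2.connectedComponentsWithStats(mm)
    for i in range(1,k):
        if s[i,4]<6: continue
        q=P[l==i];q=q[q[:,2]>.05] if (q[:,2]>.05).any() else q
        print(n,"red",s[i].tolist(),ce[i].round(1),q.mean(0).round(3),q.min(0).round(3),q.max(0).round(3))
    # anything above worktop
    c=((P[...,2]>.02)&(P[...,2]<.3)&(P[...,0]>.2)&(P[...,0]<.9)&(P[...,1]<.5)&(P[...,1]>-.75)).astype(np.uint8)
    k,l,s,ce=cv2.connectedComponentsWithStats(c)
    for i in range(1,k):
        if s[i,4]<25: continue
        q=P[l==i]; print(n,s[i].tolist(),q.min(0).round(3),q.max(0).round(3))
    # toaster top
    t=(P[...,2]>.175)&(P[...,2]<.21)&(P[...,0]>.25)&(P[...,0]<.6)&(P[...,1]<.2)&(P[...,1]>-.3)
    q=P[t];rr=cv2.minAreaRect(q[:,:2].astype(np.float32));print(n,"toaster",rr,np.median(q[:,2]),len(q))
z=np.load("top0.npz")["im"][...,::-1];a=cv2.resize(z[185:260,95:165],(400,428),interpolation=2)
z=np.load("side0.npz")["im"][...,::-1];b=cv2.resize(z[275:355,140:215],(400,428),interpolation=2)
cv2.imwrite("pics/crop1.png",np.hstack([a,b]))
E
```

```text
top red [117, 202, 8, 3, 17] [120.5 202.7] [0.541 0.334 0.091] [0.537 0.324 0.085] [0.544 0.346 0.096]
top red [120, 235, 12, 9, 53] [125.4 239.1] [0.428 0.297 0.16 ] [ 0.416 -0.079  0.12 ] [0.458 0.321 1.55 ]
top [80, 137, 76, 6, 330] [0.713 0.241 0.021] [0.766 0.497 0.215]
top [211, 137, 29, 13, 295] [ 0.722 -0.037  0.026] [0.763 0.054 0.099]
top [388, 138, 14, 6, 59] [ 0.728 -0.527  0.128] [ 0.745 -0.505  0.207]
top [410, 138, 9, 6, 42] [ 0.753 -0.641  0.02 ] [ 0.773 -0.616  0.038]
top [403, 138, 67, 93, 3366] [ 0.461 -0.75   0.02 ] [ 0.772 -0.588  0.178]
top [115, 149, 35, 15, 276] [0.664 0.244 0.02 ] [0.725 0.364 0.213]
top [139, 174, 23, 20, 177] [0.576 0.214 0.02 ] [0.639 0.288 0.058]
top [204, 195, 105, 53, 4624] [ 0.408 -0.251  0.02 ] [0.567 0.064 0.203]
top [114, 200, 22, 8, 97] [0.53  0.301 0.025] [0.552 0.369 0.096]
top [115, 228, 32, 22, 266] [0.393 0.256 0.025] [0.463 0.353 0.14 ]
top [423, 231, 26, 1, 26] [ 0.458 -0.731  0.025] [ 0.458 -0.652  0.054]
top [371, 237, 23, 18, 330] [ 0.386 -0.531  0.021] [ 0.44  -0.472  0.094]
top [324, 241, 15, 14, 151] [ 0.384 -0.363  0.
[... 690 characters left out ...]
171, 85, 98, 5610] [ 0.403 -0.252  0.02 ] [0.557 0.073 0.199]
side [183, 178, 27, 30, 675] [ 0.716 -0.03   0.02 ] [0.808 0.058 0.108]
side [77, 182, 81, 93, 4594] [0.658 0.138 0.02 ] [0.897 0.397 0.228]
side [333, 192, 14, 13, 124] [ 0.379 -0.362  0.021] [ 0.426 -0.313  0.053]
side [31, 230, 67, 64, 1659] [0.751 0.415 0.02 ] [0.856 0.5   0.289]
side [156, 258, 28, 21, 277] [0.569 0.217 0.02 ] [0.634 0.294 0.053]
side [152, 291, 24, 22, 249] [0.525 0.305 0.02 ] [0.55  0.373 0.095]
side [187, 298, 21, 43, 452] [0.387 0.26  0.02 ] [0.457 0.356 0.139]
side toaster ((0.4845850467681885, -0.06596644222736359), (0.14311711490154266, 0.24776732921600342), 1.7879539728164673) 0.18485190004834662 2026
```

View pics/crop1.png

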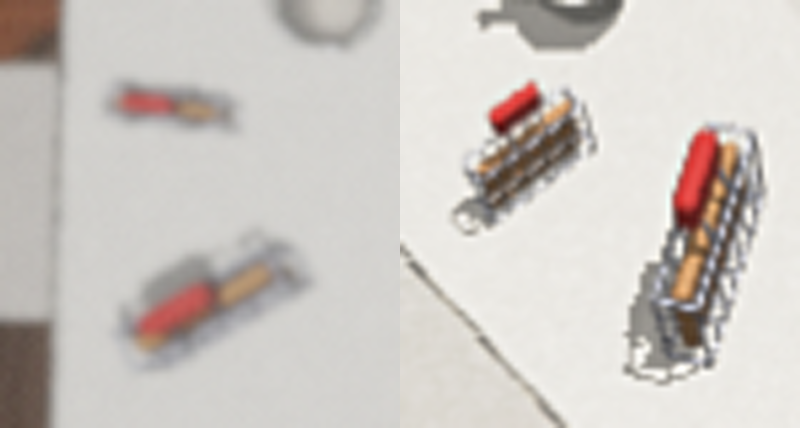

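The close crop confirms the larger cage with its long red grip, at crop-left (180,310) and crop-right (697,175). It stands at about (0.425, 0.31), turned about 30° from world y. Next I raise the arm, turn, and look at the toaster with the wrist camera.

servo_tool(rows=[[[0, 0, -1], [0, 0, -1], 1], [[0, 0, -1], [0, 0, -1], 1], [[0, 0, -1], [0, 0, -1], 1], [[0, 0, -1], [0, 0, -1], 1], [[0, 0, -1], [0, 0, -1], 1], [[0, 0, -1], [0, 0, -1], 1], [[0, 0, -1], [0, 0, 0], 1], [[0, 0, -1], [0, 0, 0], 1], [[0, 0, -1], [0, 0, 0], 1], [[0, 0, -1], [0, 0, 0], 1], [[0, 0, -1], [0, 0, 0], 1], [[0, 0, -0.7], [0, 0, 0], 1]])

```text
time_s: 1.15
ee_pos: [0.2136, -0.5871, 0.4023]
tool_rot: [-0.0, 0.704, 0.71, 0.0]
force: [-0.0, 1.0, -0.0]
gripper_width: 0.0881
grip_force: 0.0
```

servo_tool(rows=[[[0, 0, 0], [0.8, 0.6, 0], 1], [[0, 0, 0], [0.8, 0.6, 0], 1], [[0, 0, 0], [0.8, 0.6, 0], 1], [[0, 0, 0], [0.8, 0.6, 0], 1], [[0, 0, 0], [0.8, 0.6, 0], 1], [[0, 0, 0], [0.8, 0.6, 0], 1], [[0, 0, 0], [0.8, 0.6, 0], 1], [[0, 0, 0], [0.8, 0.6, 0], 1], [[0, 0, 0], [0.8, 0.6, 0], 1], [[0, 0, 0], [0.8, 0.6, 0], 1], [[0, 0, 0], [0.8, 0.6, 0], 1], [[0, 0, 0], [0.8, 0.6, 0], 1]])

```text
time_s: 2.15
ee_pos: [0.4292, -0.2972, 0.4025]
tool_rot: [-0.0, 0.706, 0.708, -0.0]
force: [0.8, -0.4, 0.0]
gripper_width: 0.088
grip_force: 0.0
```

servo_tool(rows=[[[0, 0, 0], [1, 0, 0], 1], [[0, 0, 0], [1, 0, 0], 1], [[0, 0, 0], [1, 0, 0], 1], [[0, 0, 0], [1, 0, 0], 1], [[0, 0, 0], [1, 0, 0], 1], [[0, 0, 0], [1, 0, 0], 1], [[0, 0, 0], [0.7, 0, 0], 1], [[0, 0, 0], [0, 0, 0], 1], [[0, 0, 0], [0, 0, 0], 1]])

```text
time_s: 2.9
ee_pos: [0.428, -0.097, 0.4027]
tool_rot: [0.0, 0.705, 0.709, -0.0]
force: [-0.3, 0.3, -0.6]
gripper_width: 0.0877
grip_force: 0.0
```

```bash
python3 - <<'E'
from h import *
im,d,c=snap("wrist");P=pts(d,c);np.savez("w1",im=im,d=d,P=P);cv2.imwrite("pics/w1.png",im[...,::-1])
z=np.load("top0.npz")["P"];q=z[(z[...,2]>.4)&(z[...,2]<1.4)&(z[...,0]>.3)];print("cabinet",q.min(0),q.max(0))
# slot: points low inside the toaster top
t=(P[...,2]>.178)&(P[...,2]<.21);q=P[t];print(cv2.minAreaRect(q[:,:2].astype(np.float32)),np.percentile(q[:,2],[5,50,95]))
E
```

```text
cabinet [ 0.60924883 -0.63603009  0.61465062] [0.74947305 0.41952751 1.18880977]
((0.48928892612457275, -0.07134298980236053), (0.14295360445976257, 0.24742011725902557), 1.504230260848999) [0.1790622  0.19003559 0.19255185]
```

View pics/w1.png

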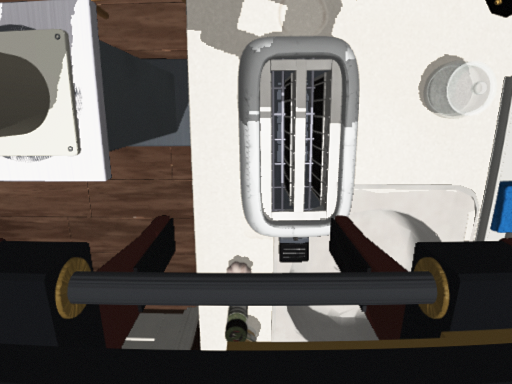

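The wrist view shows the toaster's slots: left at columns 272–297 and right at columns 304–331, both at rows 70–212. The lever is at (293,250). I'll fit the slot edges.

```bash
python3 - <<'E'
from h import *
z=np.load("w1.npz");im=z["im"].astype(int);P=z["P"];c=r.calibration("wrist")
K=np.array(c["camera_matrix"]);T=np.array(c["pose"])
def ray(u,v,h):
    p=cv2.undistortPoints(np.array([[[u,v]]],float),K,np.array([c["k1"],0,0,0,0.])).ravel()
    w=T[:3,:3]@[p[0],-p[1],-1];return T[:3,3]+w*(h-T[2,3])/w[2]
for v in(85,120,160,195):
    print(v,"divider z",P[v,299:303,2].round(3),"edge z",P[v,266:270,2].round(3), im[v,262:340:1].mean(1).round().astype(int).tolist())
zz=P[...,2]
# per-row divider and outer edges by depth mask
L=[]
for v in range(80,205,4):
    row=np.where(zz[v,255:345]<.165)[0]+255
    if len(row)<8: continue
    g=np.where(np.diff(row)>4)[0]
    L.append([v,row[0],row[-1]]+[x for i in g[:1] for x in(row[i],row[i+1])])
for l in L[::5]:print(l)
for u in(285,318):
    col=np.where(zz[50:235,u]<.165)[0]+50;print(u,col.min(),col.max(),ray(u,col.min()-.5,.177),ray(u,col.max()+.5,.177))
# lever
m=(zz>.12)&(zz<.155)&(P[...,1]<-.2)&(P[...,1]>-.28)&(P[...,0]>.44)&(P[...,0]<.54)&(im.mean(2)<70)
q=P[m];print("lever",len(q),q.min(0),q.max(0),q.mean(0),np.median(q[:,2]))
E
```

```text
85 divider z [0.177 0.177 0.176 0.175] edge z [0.176 0.176 0.176 0.178] [162, 161, 161, 163, 163, 163, 163, 164, 138, 91, 91, 105, 64, 50, 52, 50, 54, 54, 51, 65, 104, 100, 45, 48, 54, 42, 27, 9, 47, 134, 100, 64, 58, 75, 154, 170, 169, 169, 168, 167, 167, 167, 169, 156, 94, 51, 49, 48, 50, 67, 100, 91, 59, 53, 43, 30, 18, 11, 7, 5, 6, 39, 102, 112, 70, 59, 60, 59, 62, 120, 162, 168, 167, 166, 166, 167, 168, 170]
120 divider z [0.177 0.175 0.175 0.177] edge z [0.177 0.176 0.176 0.176] [249, 248, 248, 248, 248, 248, 249, 250, 225, 130, 91, 101, 68, 51, 54, 93, 100, 97, 99, 135, 203, 151, 57, 14, 7, 6, 6, 12, 104, 237, 124, 72, 72, 170, 251, 250, 248, 248, 248, 248, 248, 249, 252, 200, 107, 96, 52, 53, 109, 206, 187, 50, 3, 6, 6, 7, 10, 11, 6, 12, 78, 180, 184, 90, 75, 73, 66, 70, 114, 160, 159, 156, 156, 156, 158, 157, 157, 152]
160 divider z [0.177 0.177 0.176 0.178] edge z [0.176 0.175 0.177 0.176] [249, 246, 246, 246, 246, 246, 247, 248, 240, 152, 92, 105, 68, 48, 51, 86, 100, 99, 102, 158, 198, 132, 57, 61, 35, 9, 1, 57, 203, 169, 99, 75, 126, 246, 249, 247, 247, 247, 246, 246, 24
[... 665 characters left out ...]
np.int64(271), np.int64(329), np.int64(292), np.int64(306)]
[120, np.int64(271), np.int64(328), np.int64(294), np.int64(306)]
[140, np.int64(271), np.int64(328), np.int64(294), np.int64(305)]
[160, np.int64(271), np.int64(327), np.int64(294), np.int64(305)]
[180, np.int64(271), np.int64(326), np.int64(293), np.int64(304)]
[200, np.int64(271), np.int64(325), np.int64(293), np.int64(304)]
285 58 210 [0.46804428 0.02955368 0.177     ] [ 0.47372961 -0.15951591  0.177     ]
318 70 220 [0.50768646 0.01654038 0.177     ] [ 0.51827715 -0.17337122  0.177     ]
lever 521 [ 0.47099045 -0.25156049  0.13787983] [ 0.51582547 -0.20707006  0.1543973 ] [ 0.49322525 -0.23510215  0.14132212] 0.1411012328958537
```

```bash
python3 - <<'E'
from h import *
c=r.calibration("wrist");K=np.array(c["camera_matrix"]);T=np.array(c["pose"])
def ray(u,v,h):
    p=cv2.undistortPoints(np.array([[[u,v]]],float),K,np.array([c["k1"],0,0,0,0.])).ravel()
    w=T[:3,:3]@[p[0],-p[1],-1];return T[:3,3]+w*(h-T[2,3])/w[2]
for v,e in((85,(270.4,295.3,305.6,330.6)),(120,(270.6,294.7,305.2,330)),(160,(270.8,294,304.5,328.2)),(195,(271.1,293.5,303.4,326.3))):
    X=[ray(u,v,.177) for u in e];print([x[:2].round(4).tolist() for x in X])
a=np.load("w1.npz")["P"]
# housing rim outer extents from depth at z .15-.19 ; toaster y extents
q=a[(a[...,2]>.1)&(a[...,0]>.44)&(a[...,0]<.53)&(a[...,1]<.2)&(a[...,1]>-.3)&(a[...,2]<.22)];print(q.min(0),q.max(0))
im=np.load("w1.npz")["im"].mean(2)
for u in(283,318):print(im[55:80,u].astype(int).tolist(),im[200:225,u].astype(int).tolist())
# cage grip from two views (ray intersection)
o=[]
for n,uv in(("top",(125.4,239.1)),("side",(194.9,306.7))):
    cc=r.calibration(n);p=cv2.undistortPoints(np.array([[uv]],float),np.array(cc["camera_matrix"]),np.array([cc["k1"],0,0,0,0.])).ravel();TT=np.array(cc["pose"])
    w=TT[:3,:3]@[p[0],-p[1],-1];o.append((TT[:3,3],w/np.linalg.norm(w)))
(A,u),(B,v)=o;s=np.linalg.lstsq(np.c_[u,-v],B-A,rcond=None)[0];print("grip",A+s[0]*u,B+s[1]*v)
E
```

```text
[[0.4514, -0.0018], [0.4813, -0.0015], [0.4936, -0.0014], [0.5238, -0.001]]
[[0.4524, -0.043], [0.482, -0.0427], [0.4949, -0.0426], [0.5256, -0.0423]]
[[0.4536, -0.0925], [0.483, -0.0923], [0.4963, -0.0922], [0.5265, -0.092]]
[[0.4549, -0.1384], [0.4841, -0.1383], [0.497, -0.1382], [0.527, -0.138]]
[ 0.44000391 -0.25413938  0.10000469] [0.52999952 0.05944768 0.19433799]
[92, 75, 64, 81, 127, 159, 165, 164, 164, 161, 162, 161, 160, 163, 161, 96, 95, 101, 101, 101, 101, 100, 102, 100, 102] [71, 68, 68, 68, 67, 67, 66, 68, 65, 95, 94, 144, 247, 248, 246, 246, 246, 247, 248, 250, 144, 80, 82, 84, 89]
[76, 64, 63, 71, 119, 166, 171, 170, 170, 169, 172, 172, 174, 174, 155, 97, 53, 49, 50, 50, 55, 60, 62, 61, 36] [54, 51, 49, 49, 49, 50, 61, 75, 74, 72, 94, 193, 245, 244, 242, 242, 242, 243, 245, 242, 104, 76, 83, 83, 98]
grip [0.42761865 0.30701131 0.12190611] [0.42733855 0.30678018 0.12184958]
```

Two-view result for the grip: (0.4275, 0.307, 0.122), which agrees with the 119 mm given. The left slot centre line runs through (0.4664, -0.002) and (0.4695, -0.138), so the toaster is yawed by about +1.3°. Now I go over the cage.

servo_tool(rows=[[[0, 0, 0], [1, 0, 0], 1], [[0, 0, 0], [1, 0, 0], 1], [[0, 0, 0], [1, 0, 0], 1], [[0, 0, 0], [1, 0, 0], 1], [[0, 0, 0], [1, 0, 0], 1], [[0, 0, 0], [1, 0, 0], 1], [[0, 0, 0], [1, 0, 0], 1], [[0, 0, 0], [1, 0, 0], 1], [[0, 0, 0], [1, 0, 0], 1], [[0, 0, 0], [1, 0, 0], 1], [[0, 0, 0], [1, 0, 0], 1], [[0, 0, 0], [1, 0, 0], 1]])

```text
time_s: 3.95
ee_pos: [0.4277, 0.2628, 0.4025]
tool_rot: [0.0, 0.707, 0.708, -0.0]
force: [0.5, -0.1, -0.5]
gripper_width: 0.0878
grip_force: 0.0
```

servo_tool(rows=[[[0, 0, 0], [1, 0, 0], 1], [[0, 0, 0], [0.4, 0, 0], 1], [[0, 0, -1], [0, 0, 1], 1], [[0, 0, -1], [0, 0, 1], 1], [[0, 0, -1], [0, 0, 1], 1], [[0, 0, -1], [0, 0, 0], 1], [[0, 0, 0], [0, 0, 0], 1], [[0, 0, 0], [0, 0, 0], 1]])

```text
time_s: 4.62
ee_pos: [0.4277, 0.3035, 0.3127]
tool_rot: [0.0, 0.545, 0.838, -0.0]
force: [-0.5, 0.4, -0.6]
gripper_width: 0.0879
grip_force: 0.0
```

```bash
cat >> h.py <<'E'
def castf(c):
    K=np.array(c["camera_matrix"]);T=np.array(c["pose"])
    def ray(uv,h):
        p=cv2.undistortPoints(np.array(uv,float).reshape(-1,1,2),K,np.array([c["k1"],0,0,0,0.])).reshape(-1,2)
        w=np.c_[p[:,0],-p[:,1],-np.ones(len(p))]@T[:3,:3].T;return T[:3,3]+w*((h-T[2,3])/w[:,2])[:,None]
    return ray
E
python3 - <<'E'
from h import *
im,d,c=snap("wrist");P=pts(d,c);np.savez("w2",im=im,d=d,P=P);cv2.imwrite("pics/w2.png",im[...,::-1])
a=im.astype(int);m=((a[...,0]>110)&(a[...,0]-a[...,1]>60)&(a[...,0]-a[...,2]>60)).astype(np.uint8)
ray=castf(c)
k,l,s,ce=cv2.connectedComponentsWithStats(m)
for i in range(1,k):
    if s[i,4]<60: continue
    v,u=np.where(l==i);q=P[l==i];h=np.percentile(q[:,2],90);top=q[:,2]>h-.012
    X=ray(np.c_[u,v][top],h)[:,:2].astype(np.float32)
    print(s[i].tolist(),h,np.round(q.mean(0),3),cv2.minAreaRect(X),X.mean(0))
    ev=np.linalg.eigh(np.cov(X.T))[1][:,1];print(np.degrees(np.arctan2(ev[1],ev[0])))
o=r.get_obs();print(o["ee_pos"],o["tool_rot"])
E
```

```text
[377, 0, 104, 160, 9715] -0.010654611911144706 [ 0.624  0.517 -0.01 ] ((0.6335293054580688, 0.5292985439300537), (0.1503247767686844, 0.22638961672782898), 2.0266621112823486) [0.6243616  0.51708543]
111.35810763047104
[476, 0, 19, 61, 317] -0.010132203189702404 [ 0.673  0.616 -0.01 ] ((0.6721336841583252, 0.6176447868347168), (0.011565640568733215, 0.08752275258302689), 16.038461685180664) [0.6726599 0.6161208]
106.82249097886178
[495, 5, 12, 26, 80] -0.010878023556220966 [ 0.685  0.644 -0.012] ((0.6836955547332764, 0.6443788409233093), (0.006611699238419533, 0.037389326840639114), 8.57525634765625) [0.6838532 0.642927 ]
97.34904761656864
[459, 13, 17, 46, 238] -0.010185802161814955 [ 0.651  0.595 -0.009] ((0.651048481464386, 0.5985169410705566), (0.010132585652172565, 0.06595127284526825), 12.878235816955566) [0.65184134 0.5950011 ]
103.26609269674172
[472, 18, 11, 34, 114] -0.009942702739573905 [ 0.661  0.607 -0.007] ((0.66380375623703, 0.6062328219413757), (0.009305089712142944, 0.04789985716342926), 17.252849578857422) [0.6627615 0.6083049]
104.69316947292388
[504, 24, 8, 27, 12
[... 1534 characters left out ...]
041 [ 0.766  0.45  -0.005] ((0.7714666128158569, 0.4496444761753082), (0.010352279990911484, 0.022309741005301476), 34.119422912597656) [0.7700574 0.4513673]
124.73852536336216
[335, 166, 16, 21, 150] 0.09103063905075834 [0.54  0.337 0.09 ] ((0.53997403383255, 0.3369261622428894), (0.028739502653479576, 0.008934270590543747), 86.40337371826172) [0.54000515 0.33690012]
85.66602217064482
[498, 188, 14, 8, 74] -0.010721471280553585 [ 0.841  0.422 -0.005] ((0.8451308012008667, 0.4207412898540497), (0.026380429044365883, 0.01230212114751339), 24.0203800201416) [0.8465318 0.4231528]
-172.99315710743087
[0.42785347 0.30386294 0.31337198] [3.32571256e-04 5.45154080e-01 8.38335639e-01 5.24706364e-04]
```

View pics/w2.png

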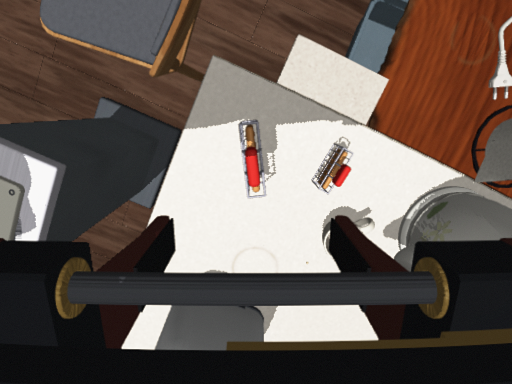

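The wrist view shows the large cage at (252,160) with its red grip at (252,168), and the small look-alike at (333,168). Grip centre is (0.428, 0.3065), yaw 120.2°, top at z 0.134. I turn +6°, descend and grasp.

servo_tool(rows=[[[0, 0, -1], [0, 0, 0], 1], [[0, 0, 0], [0.08, 0.05, 1], 1], [[0, 0, 0], [0, 0, 1], 1], [[0, 0, 0], [0, 0, 1], 1], [[0, 0, 0], [0, 0, 1], 1], [[0, 0, 0], [0, 0, 1], 1], [[0, 0, 0], [0, 0, 1], 1], [[0, 0, 0], [0, 0, 0.45], 1], [[0, 0, 0], [0, 0, 0.4], 1], [[0, 0, 0], [0, 0, 0], 1], [[0, 0, 0], [0, 0, 0], 1]])

```text
time_s: 5.58
ee_pos: [0.4276, 0.3073, 0.1077]
tool_rot: [0.0, 0.499, 0.866, 0.0]
force: [0.1, 1.5, -0.2]
gripper_width: 0.088
grip_force: 0.0
```

servo_tool(rows=[[[0, 0, 0], [0, 0, 0], -0.3], [[0, 0, 0], [0, 0, 0], -0.5], [[0, 0, 0], [0, 0, 0], -0.7], [[0, 0, 0], [0, 0, 0], -1], [[0, 0, 0], [0, 0, 0], -1], [[0, 0, 0], [0, 0, 0], -1], [[0, 0, 0], [0, 0, 0], -1], [[0, 0, 0], [0, 0, 0], -1]], squeeze=25)

```text
time_s: 6.25
ee_pos: [0.4268, 0.3072, 0.1072]
tool_rot: [-0.0, 0.499, 0.867, -0.0]
force: [-0.5, 0.7, -0.1]
gripper_width: 0.0381
grip_force: 0.0
```

servo_tool(rows=[[[0, 0, 0], [0, 0, 0], -1], [[0, 0, 0], [0, 0, 0], -1], [[0, 0, 0], [0, 0, 0], -1], [[0, 0, 0], [0, 0, 0], -1], [[0, 0, 0], [0, 0, 0], -1], [[0, 0, 0], [0, 0, 0], -1]])

```text
time_s: 6.75
ee_pos: [0.4268, 0.3072, 0.1071]
tool_rot: [-0.0, 0.499, 0.867, -0.0]
force: [0.3, 1.0, -0.2]
gripper_width: 0.0138
grip_force: 25.0
```

servo_tool(rows=[[[0, 0, 0], [0, 0, -0.5], -1], [[0, 0, 0], [0, 0, -1], -1], [[0, 0, 0], [0, 0, -1], -1], [[0, 0, 0], [0, 0, -1], -1], [[0, 0, 0], [0, 0, -1], -1], [[0, 0, 0], [0, 0, -1], -1], [[0, 0, 0], [0, 0, -1], -1], [[0, 0, 1], [0, 0, -1], -1], [[0, 0, 1], [0, 0, -1], -1], [[0, 0, 1], [0, 0, 0], -1], [[0, 0, 1], [0, 0, 0], -1], [[0, 0, 0.8], [0, 0, 0], -1]])

```text
time_s: 7.75
ee_pos: [0.4268, 0.3071, 0.3628]
tool_rot: [0.0, 0.7, 0.714, 0.0]
force: [0.2, 0.7, -2.0]
gripper_width: 0.0139
grip_force: 25.0
```

servo_tool(rows=[[[0, 0, 0], [-0.6, 0.1, 0], -1], [[0, 0, 0], [-1, 0.1, 0], -1], [[0, 0, 0], [-1, 0.1, 0], -1], [[0, 0, 0], [-1, 0.1, 0], -1], [[0, 0, 0], [-1, 0.1, 0], -1], [[0, 0, 0], [-1, 0.1, 0], -1], [[0, 0, 0], [-1, 0.1, 0], -1], [[0, 0, 0], [-1, 0.1, 0], -1], [[0, 0, 0], [-1, 0.1, 0], -1], [[0, 0, 0], [-1, 0.1, 0], -1], [[0, 0, 0], [-1, 0.1, 0], -1], [[0, 0, 0], [-1, 0, 0], -1]])

```text
time_s: 8.75
ee_pos: [0.4682, -0.0414, 0.3621]
tool_rot: [-0.0, 0.699, 0.716, 0.0]
force: [-0.1, 0.8, -1.9]
gripper_width: 0.0139
grip_force: 25.0
```

servo_tool(rows=[[[0, 0, 0], [-0.8, 0, 0], -1], [[0, 0, 0], [-0.3, 0, 0], -1], [[0, 0, 0], [0, 0, 0], -1], [[0, 0, 0], [0, 0, 0], -1], [[0, 0, 0], [0, 0, 0], -1], [[0, 0, 0], [0, 0, 0], -1]])

```text
time_s: 9.25
ee_pos: [0.469, -0.0718, 0.3621]
tool_rot: [-0.0, 0.698, 0.716, 0.0]
force: [-0.1, -1.2, -0.9]
gripper_width: 0.0135
grip_force: 25.0
```

```bash
python3 - <<'E'
from h import *
im,d,c=snap("wrist");P=pts(d,c);np.savez("w3",im=im,d=d,P=P);cv2.imwrite("pics/w3.png",im[...,::-1])
a=im.astype(int);m=((a[...,0]>110)&(a[...,0]-a[...,1]>60)&(a[...,0]-a[...,2]>60))
o=r.get_obs();print(o["ee_pos"],o["tool_rot"],o["force"])
q=P[m&(P[...,2]>.3)&(P[...,0]<.6)];print(len(q),q.mean(0) if len(q) else 0)
im,d,c=snap("side");P=pts(d,c);np.savez("s3",im=im,d=d,P=P);cv2.imwrite("pics/s3.png",cv2.resize(im[100:260,200:360,::-1],(600,600)))
E
```

```text
[ 0.46903012 -0.07180543  0.36215668] [-1.07365849e-04  6.97935092e-01  7.16161010e-01  6.59218473e-05] [-0.40100546  0.64201241 -0.94402849]
1306 [ 0.47073123 -0.065634    0.38877312]
```

View pics/w3.png

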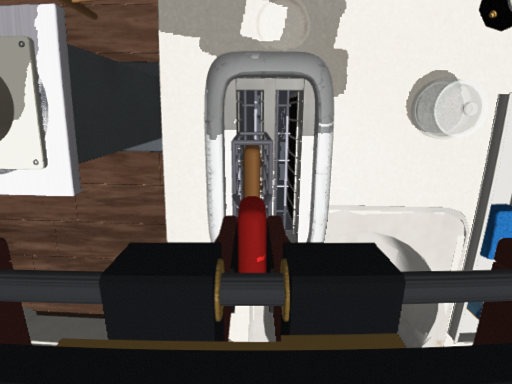

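The wrist view shows the cage in hand over the left slot: its frame is at columns 233–271, row 138, and the slot mouth is at columns 235–263, row ~110. I'll measure cage against slot within this one picture.

```bash
python3 - <<'E'
from h import *
z=np.load("w3.npz");im=z["im"].astype(int);P=z["P"];c=r.calibration("wrist");ray=castf(c)
for v in(100,110,118,126): print("slot",v,225,im[v,225:312].mean(1).astype(int).tolist())
for v in(138,145,160): print("cage",v,[(u,round(float(P[v,u,2]),3)) for u in range(226,280,1) if P[v,u,2]>.25])
for v in(200,215,230,250):
    m=np.where((im[v,:,0]-im[v,:,1]>40)&(im[v,:,0]>70)&(np.arange(512)>225)&(np.arange(512)<285)&(P[v,:,2]>.36))[0]
    if len(m): print("grip",v,m.min(),m.max(),P[v,m,2].max(),ray([[(m.min()+m.max())/2,v]],.385)[0],P[v,m].mean(0))
E
```

```text
slot 100 225 [145, 153, 154, 155, 156, 156, 157, 157, 158, 160, 149, 118, 90, 109, 82, 52, 51, 52, 58, 92, 105, 72, 52, 51, 51, 50, 50, 50, 51, 86, 117, 110, 104, 98, 65, 73, 122, 88, 97, 159, 168, 167, 164, 165, 164, 165, 165, 168, 167, 161, 119, 103, 118, 90, 56, 51, 53, 52, 52, 53, 49, 60, 96, 104, 38, 6, 6, 11, 9, 13, 12, 21, 67, 140, 75, 62, 68, 107, 104, 176, 172, 170, 169, 168, 168, 170, 169]
slot 110 225 [156, 155, 154, 155, 154, 154, 155, 156, 156, 159, 148, 94, 61, 121, 85, 48, 49, 50, 56, 89, 103, 75, 54, 51, 52, 51, 49, 48, 64, 156, 208, 192, 128, 100, 96, 87, 147, 88, 68, 156, 169, 167, 165, 166, 165, 167, 167, 167, 168, 155, 100, 92, 111, 78, 53, 50, 51, 53, 58, 94, 61, 76, 108, 102, 34, 6, 5, 8, 8, 10, 0, 25, 110, 118, 67, 60, 60, 68, 136, 169, 168, 168, 167, 170, 169, 170, 170]
slot 118 225 [155, 155, 154, 154, 154, 154, 153, 154, 154, 156, 156, 98, 61, 129, 100, 56, 58, 53, 55, 88, 104, 77, 52, 51, 50, 50, 51, 48, 63, 159, 207, 164, 106, 75, 64, 79, 133, 81, 70, 154, 166, 163, 163, 164, 163, 165, 165, 165, 168, 154, 113, 97, 103, 68, 52, 55, 89, 69, 93, 59, 61, 164, 
[... 1469 characters left out ...]
253, 0.328), (254, 0.329), (255, 0.329), (256, 0.328), (257, 0.328), (258, 0.328), (259, 0.327), (260, 0.305), (263, 0.255), (264, 0.257), (265, 0.257), (266, 0.293), (267, 0.315), (268, 0.333), (269, 0.334), (270, 0.334), (271, 0.333), (272, 0.332)]
grip 200 247 262 0.3705973919069079 [ 0.47114729 -0.04596104  0.385     ] [ 0.47137868 -0.05066922  0.36850541]
grip 215 239 265 0.3883806337794139 [ 0.47018012 -0.05336996  0.385     ] [ 0.47010886 -0.05252646  0.38698431]
grip 230 238 265 0.38980092282279316 [ 0.4701437  -0.06095699  0.385     ] [ 0.47005282 -0.05957759  0.38803499]
grip 250 239 265 0.38938374817475147 [ 0.47066242 -0.07139949  0.385     ] [ 0.47056614 -0.06983047  0.38794064]
```

View pics/s3.png

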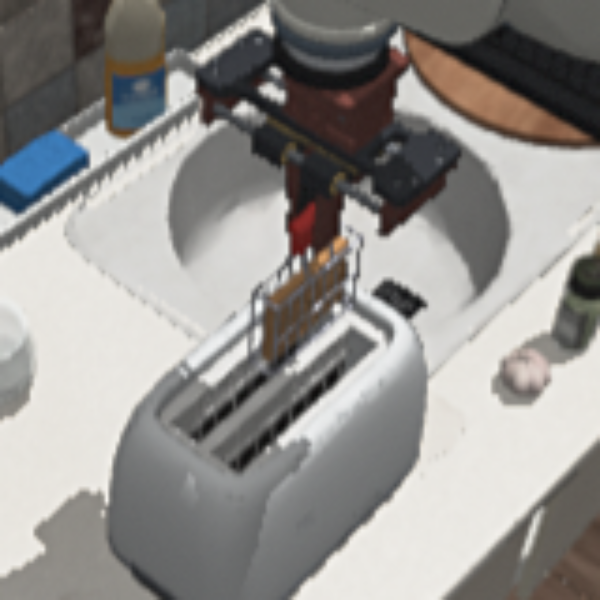

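```bash
python3 - <<'E'
from h import *
c=r.calibration("wrist");ray=castf(c)
for v in(110,126):print("slot",ray([[235.6,v],[263.4,v],[274.8,v],[302.5,v]],.177)[:,:2].round(4).tolist())
for v in(145,160,180):print("cage top",ray([[230.5,v],[272.5,v]],.334).round(4).tolist())
print("cage bottom inner cols",ray([[239.7,160],[263.,160]],.256).round(4).tolist())
E
```

```text
slot [[0.4512, -0.0057], [0.4815, -0.0049], [0.4939, -0.0045], [0.5241, -0.0036]]
slot [[0.4514, -0.0228], [0.4821, -0.022], [0.4946, -0.0217], [0.5252, -0.0208]]
cage top [[0.4564, -0.0264, 0.334], [0.482, -0.0257, 0.334]]
cage top [[0.4565, -0.0356, 0.334], [0.4824, -0.035, 0.334]]
cage top [[0.4566, -0.0483, 0.334], [0.4829, -0.0476, 0.334]]
cage bottom inner cols [[0.4594, -0.048, 0.256], [0.4797, -0.0474, 0.256]]
```

Cage centre needs to move about -2.4 mm in x. Then I descend, checking the force.

servo_tool(rows=[[[0, 0, 0], [0, -0.08, 0], -1], [[0, 0, 0], [0, 0, 0.5], -1], [[0, 0, 0], [0, 0, 0.7], -1], [[0, 0, 0], [0, 0, 0.6], -1], [[0, 0, 0], [0, 0, 0.3], -1], [[0, 0, 0], [0, 0, 0.2], -1], [[0, 0, 0], [0, 0, 0.2], -1], [[0, 0, 0], [0, 0, 0.2], -1], [[0, 0, 0], [0, 0, 0], -1]])

```text
time_s: 10.1
ee_pos: [0.4665, -0.0729, 0.2806]
tool_rot: [-0.0, 0.698, 0.716, -0.0]
force: [0.5, 0.1, -0.7]
gripper_width: 0.014
grip_force: 25.0
```

servo_tool(rows=[[[0, 0, 0], [0, 0, 0.2], -1], [[0, 0, 0], [0, 0, 0.2], -1], [[0, 0, 0], [0, 0, 0], -1]])

```text
time_s: 10.35
ee_pos: [0.4661, -0.0729, 0.2682]
tool_rot: [-0.001, 0.699, 0.716, -0.0]
force: [0.0, 0.1, -0.8]
gripper_width: 0.0137
grip_force: 25.0
```

servo_tool(rows=[[[0, 0, 0], [0, 0, 0.3], -1], [[0, 0, 0], [0, 0, 0.4], -1], [[0, 0, 0], [0, 0, 0.4], -1], [[0, 0, 0], [0, 0, 0.4], -1], [[0, 0, 0], [0, 0, 0.2], -1], [[0, 0, 0], [0, 0, 0.2], -1], [[0, 0, 0], [0, 0, 0], -1], [[0, 0, 0], [0, 0, 0], -1]])

```text
time_s: 11.02
ee_pos: [0.4668, -0.073, 0.2122]
tool_rot: [-0.0, 0.699, 0.716, -0.0]
force: [-0.5, -0.3, -0.7]
gripper_width: 0.0135
grip_force: 25.0
```

servo_tool(rows=[[[0, 0, 0], [0, 0, 0.08], -1], [[0, 0, 0], [0, 0, 0.06], -1], [[0, 0, 0], [0, 0, 0.04], -1], [[0, 0, 0], [0, 0, 0], -1], [[0, 0, 0], [0, 0, 0], -1]])

```text
time_s: 11.43
ee_pos: [0.4669, -0.073, 0.2071]
tool_rot: [0.0, 0.698, 0.716, 0.0]
force: [0.7, 0.3, 1.0]
gripper_width: 0.0138
grip_force: 25.0
```

Contact on the carriage (force z went positive). Release.

servo_tool(rows=[[[0, 0, 0], [0, 0, 0], -0.6], [[0, 0, 0], [0, 0, 0], -0.4], [[0, 0, 0], [0, 0, 0], -0.2], [[0, 0, 0], [0, 0, 0], 0], [[0, 0, 0], [0, 0, 0], 0], [[0, 0, 0], [0, 0, 0], 0], [[0, 0, 0], [0, 0, 0], 0], [[0, 0, 0], [0, 0, 0], 0]])

```text
time_s: 12.1
ee_pos: [0.4666, -0.073, 0.2067]
tool_rot: [-0.0, 0.698, 0.716, -0.0]
force: [0.0, 0.6, -0.9]
gripper_width: 0.0436
grip_force: 0.0
```

servo_tool(rows=[[[0, 0, 0], [0, 0, -0.3], 0], [[0, 0, 0], [0, 0, -0.7], 0], [[0, 0, 0], [0, 0, -1], 0], [[0, 0, 0], [0, 0, -1], 0], [[0, 0, 0], [0, 0, -1], 0], [[0, 0, 0], [0, 0, -1], 0], [[0, 0, 0], [0, 0, 0], -0.5], [[0, 0, 0], [0, 0, 0], -1]], squeeze=10)

```text
time_s: 12.77
ee_pos: [0.4675, -0.0731, 0.359]
tool_rot: [0.002, 0.699, 0.716, 0.001]
force: [-1.1, -0.2, -0.9]
gripper_width: 0.0338
grip_force: 0.0
```

```bash
python3 - <<'E'
from h import *
im,d,c=snap("wrist");P=pts(d,c)
a=im.astype(int);m=((a[...,0]>110)&(a[...,0]-a[...,1]>60)&(a[...,0]-a[...,2]>60))&(P[...,2]>.15)&(P[...,0]<.6)
q=P[m];print(len(q),q.mean(0).round(4),q.max(0).round(4),q.min(0).round(4))
print(r.get_obs()["time_s"],r.get_obs()["gripper_width"])
im2,d2,c2=snap("side");P2=pts(d2,c2)
b=cv2.resize(im2[120:240,210:330,::-1],(384,384))
cv2.imwrite("pics/rel.png",cv2.resize(np.hstack([im[...,::-1],b]),(800,343)))
k=(P[...,2]>.125)&(P[...,2]<.16)&(P[...,1]<-.2)&(P[...,1]>-.28)&(P[...,0]>.44)&(P[...,0]<.55)&(a.mean(2)<70)
q=P[k];print("lever",len(q),q.mean(0) if len(q) else 0)
E
```

```text
612 [ 0.4683 -0.0714  0.2321] [ 0.4751 -0.0064  0.5196] [ 0.4617 -0.114   0.1724]
12.8167 0.030029558030217455
lever 29 [ 0.49226474 -0.22029643  0.14108651]
```

View pics/rel.png

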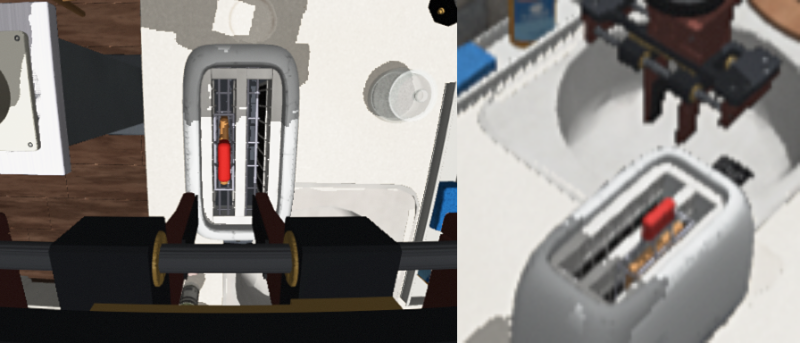

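The picture shows the cage's red grip standing in the left slot at (223,160), with the grip top at z≈0.235. It is released and the lever is still up (z 0.141). Now over to the lever with the gripper shut and tilted 30°.

servo_tool(rows=[[[0, 0, 0], [-0.9, 0.1, 0], -1], [[0, 0, 0], [-0.9, 0.1, 0], -1], [[0, 0, 0], [-0.9, 0.1, 0], -1], [[0, 0, 0], [-0.9, 0.1, 0], -1], [[0, 0, 0], [-0.9, 0.1, 0], -1], [[0, 0, 0], [-0.9, 0.1, 0], -1], [[0, 1, 0], [0, 0, 0], -1], [[0, 1, 0], [0, 0, 0], -1], [[0, 1, 0], [0, 0, 0], -1], [[0, 1, 0], [0, 0, 0], -1], [[0, 1, 0], [0, 0, 0], -1], [[0, 0, 0], [0, 0, 0], -1]])

```text
time_s: 13.87
ee_pos: [0.4874, -0.236, 0.3529]
tool_rot: [-0.19, 0.676, 0.689, 0.182]
force: [-0.7, -0.4, -0.8]
gripper_width: 0.0005
grip_force: 0.0
```

servo_tool(rows=[[[0, 0, 0], [0, 0, 0], -1], [[0, 0, 0], [-0.5, 0, 0.87], -1], [[0, 0, 0], [-0.5, 0, 0.87], -1], [[0, 0, 0], [-0.5, 0, 0.87], -1], [[0, 0, 0], [-0.5, 0, 0.87], -1], [[0, 0, 0], [-0.5, 0, 0.87], -1], [[0, 0, 0], [0, 0, 0], -1], [[0, 0, 0], [0, 0, 0], -1]])

```text
time_s: 14.53
ee_pos: [0.488, -0.2328, 0.2059]
tool_rot: [-0.186, 0.674, 0.691, 0.18]
force: [0.9, -0.8, -0.4]
gripper_width: 0.0007
grip_force: 0.0
```

servo_tool(rows=[[[0, 0, 0], [-0.09, 0.13, -0.05], -1], [[0, 0, 0], [-0.22, 0, 0.39], -1], [[0, 0, 0], [-0.22, 0, 0.39], -1], [[0, 0, 0], [-0.22, 0, 0.39], -1], [[0, 0, 0], [-0.2, 0, 0.35], -1], [[0, 0, 0], [0, 0, 0], -1], [[0, 0, 0], [0, 0, 0], -1]])

```text
time_s: 15.12
ee_pos: [0.4919, -0.2363, 0.1527]
tool_rot: [-0.186, 0.675, 0.691, 0.181]
force: [-0.6, 0.4, 0.7]
gripper_width: 0.0008
grip_force: 0.0
```

```bash
python3 - <<'E'
from h import *
im,d,c=snap("side");cv2.imwrite("pics/lv.png",cv2.resize(im[110:230,230:390,::-1],(800,600),interpolation=2))
o=r.get_obs();print(o["ee_pos"],o["force"],o["qpos"])
E
```

```text
[ 0.49235742 -0.23663375  0.15342463] [0.37902947 0.54769857 0.33609682] [-0.68688145  0.56966777  1.68097623  0.40710916  1.27684081 -0.90690734]
```

View pics/lv.png

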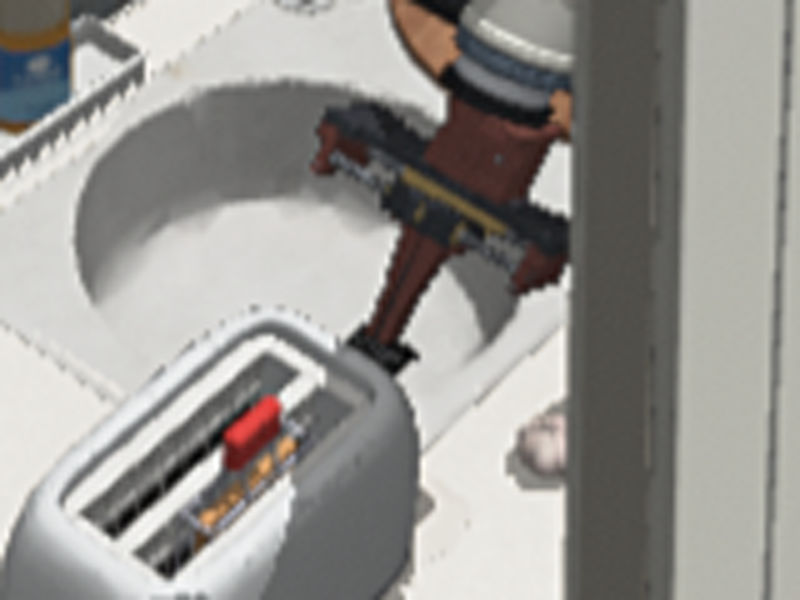

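The fingertips stand just over the lever at (385,345), centred, and leaning clear of the housing. Press down.

servo_tool(rows=[[[0, 0, 0], [-0.1, 0, 0.17], -1], [[0, 0, 0], [-0.1, 0, 0.17], -1], [[0, 0, 0], [-0.1, 0, 0.17], -1], [[0, 0, 0], [-0.1, 0, 0.17], -1]])

```text
time_s: 15.5
ee_pos: [0.4933, -0.2374, 0.131]
tool_rot: [-0.184, 0.675, 0.691, 0.181]
force: [0.0, -0.7, 7.1]
gripper_width: 0.0007
grip_force: 3.2
```

servo_tool(rows=[[[0, 0, 0], [-0.1, 0, 0.17], -1], [[0, 0, 0], [-0.1, 0, 0.17], -1], [[0, 0, 0], [-0.1, 0, 0.17], -1], [[0, 0, 0], [0, 0, 0], -1]])

```text
time_s: 15.83
ee_pos: [0.4932, -0.2374, 0.1127]
tool_rot: [-0.185, 0.675, 0.691, 0.181]
force: [-0.3, -0.5, 8.2]
gripper_width: 0.0005
grip_force: 3.8
```

servo_tool(rows=[[[0, 0, 0], [-0.1, 0, 0.17], -1], [[0, 0, 0], [-0.08, 0, 0.14], -1], [[0, 0, 0], [0, 0, 0], -1]])

```text
time_s: 16.08
ee_pos: [0.4932, -0.2374, 0.1022]
tool_rot: [-0.185, 0.675, 0.691, 0.181]
force: [0.5, -0.9, 5.8]
gripper_width: 0.0007
grip_force: 2.7
```

servo_tool(rows=[[[0, 0, 0], [-0.03, 0, 0.05], -1], [[0, 0, 0], [-0.03, 0, 0.05], -1], [[0, 0, 0], [0, 0, 0], -1]])

```text
time_s: 16.33
ee_pos: [0.4934, -0.2375, 0.1015]
tool_rot: [-0.185, 0.674, 0.691, 0.182]
force: [-5.3, -0.5, 26.7]
gripper_width: 0.0003
grip_force: 12.5
```

The end stop is reached at 27 N. I hold for over half a second and check.

servo_tool(rows=[[[0, 0, 0], [0, 0, 0], -1], [[0, 0, 0], [0, 0, 0], -1], [[0, 0, 0], [0, 0, 0], -1], [[0, 0, 0], [0, 0, 0], -1], [[0, 0, 0], [0, 0, 0], -1], [[0, 0, 0], [0, 0, 0], -1], [[0, 0, 0], [0, 0, 0], -1], [[0, 0, 0], [0, 0, 0], -1], [[0, 0, 0], [0, 0, 0], -1]])

```text
time_s: 17.08
ee_pos: [0.4934, -0.2375, 0.1015]
tool_rot: [-0.185, 0.674, 0.691, 0.182]
force: [-4.7, -1.0, 26.0]
gripper_width: 0.0004
grip_force: 12.2
```

```bash
python3 - <<'E'
from h import *
im,d,c=snap("side");P=pts(d,c);a=im.astype(int)
m=((a[...,0]>110)&(a[...,0]-a[...,1]>60)&(a[...,0]-a[...,2]>60))&(P[...,2]>.1)&(abs(P[...,0]-.48)<.06)&(abs(P[...,1]+.07)<.08)
print(P[m].mean(0),P[m].max(0));o=r.get_obs();print(o["ee_pos"],o["force"])
cv2.imwrite("pics/fin.png",cv2.resize(im[110:230,230:390,::-1],(800,600)))
E
```

```text
[ 0.46386089 -0.07001976  0.18767501] [ 0.47155781 -0.04967783  0.19476776]
[ 0.49338231 -0.23745041  0.10154787] [-4.70453416 -0.59196139 25.19838303]
```

View pics/fin.png

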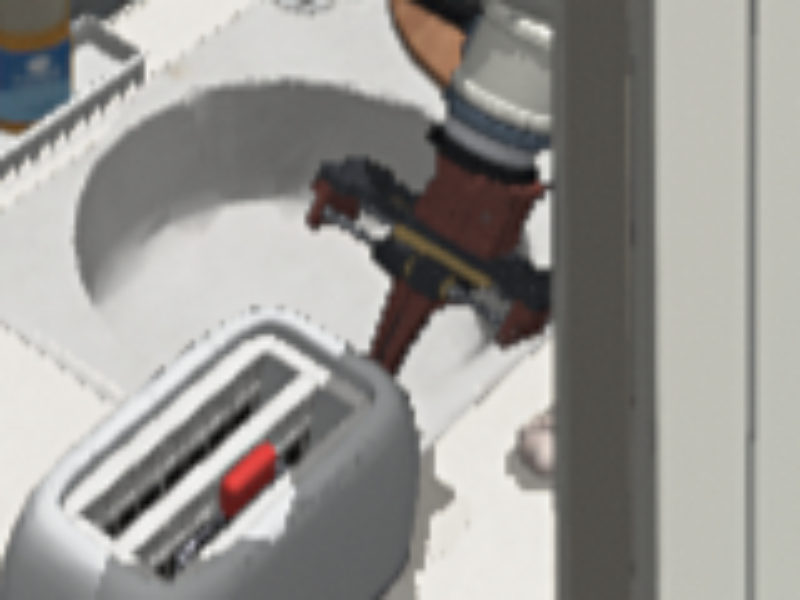

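The picture shows the cage lowered in its slot, with the red grip at (248,480) and its top at z≈0.19. The lever is held down and the garlic is in place, so I hand it in.

```bash
python3 -c "
from rig import r
print(r.job_done())"
```

```text
the job is handed in; nothing more can be done
None
```

The cage stands upright in the left slot on the lowered carriage, and the gripper was still holding the lever at its bottom stop with about 25 N when I handed the job in at about 17 s; the hand-in returned no verdict.

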